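# Clip the cap scoop over the cap bin's front lip

## Robot

A 6-joint arm with a two-finger parallel gripper is mounted at the origin on the work surface. World frame = base frame: x ahead of the robot, y to its left, z up, the work surface at z = 0. Lengths are in m, angles in rad, forces in N, time in s.
With the tool pointing down it reaches from about 0.4 to 0.825 m from the base axis. Payload 7 kg.
Tool frame: the origin (TCP) lies on the centre line of the jaws, within the pads' length; the fingertips stand robot.tip_extent ahead of it and the grasp point (between the pads) is the TCP (robot.tip_extent is the distance from the TCP to the fingertips, in m); z points along the fingers, y is the line along which they close (so a half turn about z gives the same grasp; the last joint's range is limited). The gripper opens to 88 mm and grips with 3 to 60 N. Pads are 19 mm wide; open, the fingers measure 130 mm over their backs; the gripper's body (78 mm by 193 mm) begins 47 mm behind the grasp point.
Start: joints at [-1.018, 0.359, 0.012, 0, -1.224, -0.288], TCP at [0.177, -0.651, 0.246] pointing down, gripper open.
Joint ranges: [-3.07, 3.07], [-1.43, 2.12], [-1.02, 1.25], [-3.03, 1.67], [-3.05, -0], [-3.03, 3.03]. Speed limits (rad/s): [2.39, 2.39, 3.01, 3.14, 3.14, 3.14].

## Interface

Orientations are given as a unit quaternion [w, x, y, z].
In Python, from workcell import sensors, vision, order, robot gives the robot as it stands.
- The arm moves only by the tool drive_tool, never from a script. Its argument "increments" is a list of rows, each a list of 5 numbers: the closure in counts, from 0 (fully open) to 255 (shut), then the shift along the tool's x, y, z in units of 200 mm (1.0 is 200 mm), then the turn about the tool's z in units of 30 degrees (1.0 is 30 degrees). In form: [[jaw, dx, dy, dz, spin], ...]. A call has exactly 8 rows; each row is the pose to reach, as a shift and turn from the pose commanded when the call began, along the tool's axes at that moment; what a row does not reach only later rows make up. A row lasts 1/12 s, in which the tool goes at most 41.7 mm and 7.16 degrees, less where a joint would pass 70% of its speed; a pose out of reach is approached as far as the arm can. A call with a number of a shift or a turn outside -1 to 1 is refused whole. A call with a gripper value outside its range is refused whole. The fingers move at their own pace and stop on an object; the grip force is fixed at half the most. Time passes only in rows, so rows that repeat a pose let the fingers close, or fill a call up. It gives the time, the measured TCP pose, the force, the opening and the grip force at its end, in the units of the state.
- sensors.observe(): the state, without advancing time (a new reading comes with each control period).
- vision.get_image(name): name is "scene" or "top" or "wrist"; returns (picture, depth): 384x512x3 uint8, blue, green, red; 384x512 float32, m along the optical axis (not along the pixel's ray), 0 where there is no reading.
- vision.camera_model(name): a dict with "mtx" (3x3 intrinsics, pixels), "rvec" (rotation vector, rad) and "tvec" (3), from world to camera coordinates, as OpenCV has them. Camera axes: x right, y down, z forward; pixel columns grow to the right and rows downward; lengths in m; the calibration is good to about 2 mm. The wrist camera is an equidistant fisheye: a pixel r from the principal point sees the ray r / f radians off the axis. A picture is of the moment at which its call begins: read the wrist's pose just before it. camera_model takes no time and is no camera call; for the wrist camera it gives the pose at the moment of the call.
- order.hand_in(): hands the job in; it is judged then, once.
The state is a dict: "clock": time; "joint_pos": joint angles; "joint_vel": joint speeds; "joint_efforts": joint torques, N m; "position": TCP position; "tcp_rot": TCP orientation; "ft_force": force on the tool from outside, world axes, zero at the start; "wrist_torque": the same for the moment, N m; "gripper_width": finger opening in m; "finger_force": force on a finger pad.
Only numpy, scipy, OpenCV 4.12 (cv2) and the standard library are available. Lean on these libraries where they do the work, as an engineer would, in place of code of your own. Each camera call takes 0.05 s, during which the arm holds its last target. There are 200 camera calls.

## Task

Pick up the steel cap scoop by its grip and hang it by its own sprung clip over the lip of the cap bin's front plate, near the middle, with the can outside the bin. The plate is set by hand, higher or lower each day, so ease the clip down over its bead by feel until the rubber under the strap rests firmly on the lip, then let go so that it hangs upright and still. Keep the force between scoop and bin below 20 N throughout, and leave the other things on the bench where they are.

Things in the scene. Friction and masses are not known exactly. Their poses are not given: they have to be found in the camera images.
- grip (a point): Scoop: empty flat-bottomed steel can (84 mm wide, 78 high) standing upright, flat steel shank (4 x 22 mm) up its +x side, black grip on top of the shank. This point: centre of the grip, which is 14 mm thick (x), 28 wide (y), 95 tall; it is 192.5 mm above the can's underside, the can's axis lies 45 mm to -x. x: from can to clip; z up. About 0.28 kg.
- hook (a point): Clip point that rests on the lip: middle of the rubber under its strap (gives 5 N/mm, 3 mm at most), 6.5 mm to +x of grip, 67.5 below, same axes. Shank's face is 4.5 mm to -x; a steel tongue (20 wide) faces it: mouth 12 mm wide 36 mm below this point, narrowing to 5 mm at a ridge 14.5 below. It springs to +x: 1.3 N shut, 3.3 N at 9 mm. Pushing it over the bead takes 4 to 10 N.
- can (a point): Middle of the scoop's can, 39 mm above its underside, 45 mm to -x of grip; same axes.
- cushion: The rubber under the strap, 9 x 22 mm and 4 mm thick, its underside at hook. (The pose given is that of the middle of the can's underside: the scoop's own origin and axes.)
- bin: Fixed grey bin of caps, 200 x 280 mm (x, y); origin: middle of its underside. Its low front, on the -x side (away from the robot), is a plate that slides up and down, held by two wing nuts (at y = +-115 mm, 75 up, standing out 15 mm). The other walls are 190 mm high. Caps lie up to 100 mm high inside.
- lip (a point): Middle of the front plate's top edge at its middle setting: 98 mm to -x of the bin's axis, 157 mm up; axes as the bin's: x into the bin, y along the lip. The plate is set up to 15 mm higher or lower than this, which is not measured; it holds still under 20 N. Lip: rounded bead 9 mm thick (x), 10 deep, on a 4 mm plate. Scoop home: rubber on the lip, throat over the bead, scoop's x along the bin's x.
- label_roll: Roll of labels standing on end, 110 mm across, 80 high; origin under its middle. Bystander.
- screwdriver: Orange-handled screwdriver lying on the bench, 200 mm long, 26 thick; origin under its middle, x towards the blade. Bystander.
- jug: Empty white gallon jug, 150 mm across, 292 high; origin under its middle. Bystander.
Things that resemble listed ones, but are neither listed nor needed, are in the scene too. Of the things that look like the part that bears grip, the smaller one is meant.

How it is judged:
By the outcome, as a careful person would: the job done as asked, in the order asked, and still so for the second after the job is handed in, with the robot touching nothing.
It also fails if it takes over 67 s, if anything falls off the work surface, if the arm or the gripper's body presses on something with over 40 N, if the wrist force passes 120 N, or if a joint passes its speed limit or range.

## Working session

There is one attempt and no reset: what is moved stays moved. The work goes in short steps, Python scripts to look and compute and a tool call to move; the robot and the scene stay as the last step left them, time stands still between calls to the robot, and variables do not carry over. Pictures are saved under pics/ and viewed, at most 10 in all, crops included, and the job is handed in when it is done.

Besides the shell and the picture viewer there is one more tool, called after "Request:" as name([rows], argument=value, ...), one row to a line, values as JSON. drive_tool: Moves the arm, as the interface text tells. Shifts and turns lie within -1 to 1; 1 stands for 200 mm of shift or 30 degrees of turn. Its arguments: {"type":"object","properties":{"increments":{"type":"array","items":{"type":"array","items":{"type":"number"}}}},"required":["increments"]}

```bash
mkdir -p pics && cat > h.py <<'E'
import numpy as np, cv2
from workcell import sensors, vision, order, robot
def cam(n):
    m=vision.camera_model(n); R=cv2.Rodrigues(np.array(m["rvec"],float))[0]
    return np.array(m["mtx"],float),R,np.array(m["tvec"],float).ravel()
def cloud(n,d):
    K,R,t=cam(n); v,u=np.mgrid[:384,:512]
    P=np.stack([(u-K[0,2])/K[0,0]*d,(v-K[1,2])/K[1,1]*d,d],-1)
    return (P-t)@R
E
python3 - <<'E'
from h import *
for n in("scene","top"):
    im,d=vision.get_image(n); cv2.imwrite(f"pics/{n}0.png",im); np.savez(f"{n}0.npz",im=im,P=cloud(n,d),d=d)
    K,R,t=cam(n); print(n,K[0,0],-R.T@t)
a,b=cv2.imread("pics/scene0.png"),cv2.imread("pics/top0.png")
cv2.imwrite("pics/s0.png",cv2.resize(a,(800,600)));cv2.imwrite("pics/t0.png",cv2.resize(b,(800,600)))
s=sensors.observe(); print(s); print(robot.tip_extent)
E
```

```text
scene 472.6956794778604 [ 1.17864919 -0.53435049  1.49250049]
top 484.2820954645039 [0.4020791  0.05187214 1.68907895]
{'clock': 0.1, 'joint_pos': array([-1.01788462e+00,  3.59302568e-01,  1.11606824e-02, -2.31838459e-04,
       -1.22408993e+00, -2.88074631e-01]), 'joint_vel': array([ 0.00129707, -0.00341486,  0.00245182,  0.00185499,  0.00083004,
       -0.0005577 ]), 'joint_efforts': array([-8.33801441e-04, -5.84163952e+01,  2.93750775e+01,  7.01546386e+00,
        1.02236177e-02, -6.33154968e-05]), 'position': array([ 0.1765194 , -0.65110591,  0.24474282]), 'tcp_rot': array([-1.93492943e-04, -1.31992734e-01,  9.91250418e-01,  6.99713931e-04]), 'ft_force': array([ 0.54200176, -0.0877585 , -0.39094454]), 'wrist_torque': array([ 0.03245058, -0.02667468, -0.01337251]), 'finger_force': 0.0, 'gripper_width': 0.08767798018424795}
0.019
```

View pics/s0.png

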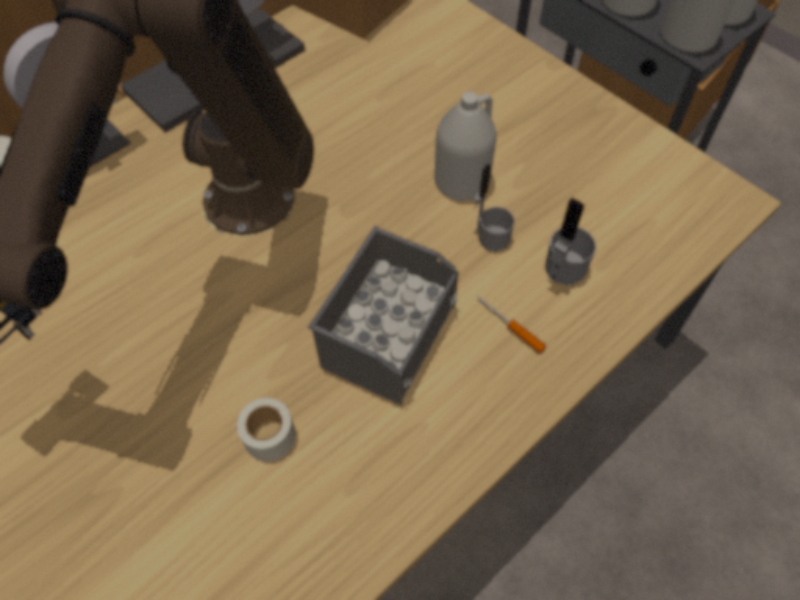

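View pics/t0.png

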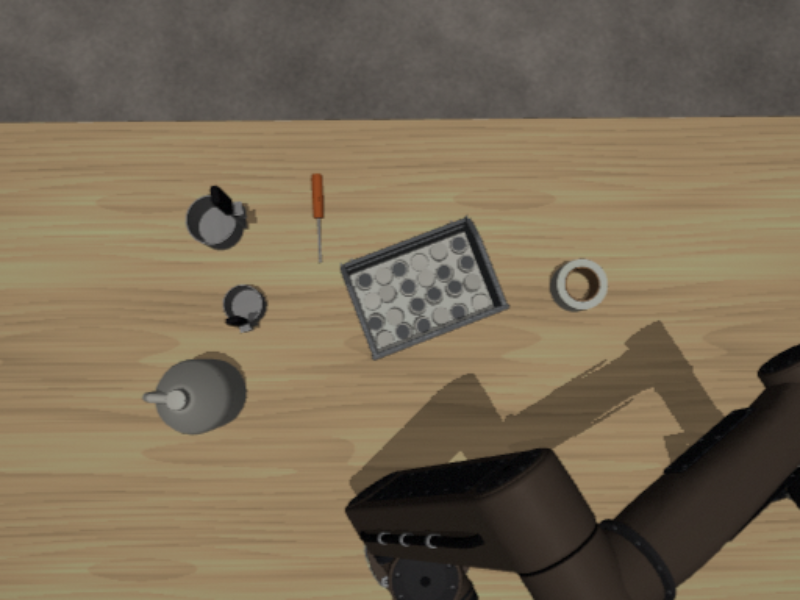

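The scene and top views show two scoops. In the top view the larger is at about (215,215) and the smaller at (245,305), which fits "the smaller one is meant". The bin is at (425,287) with its low front towards the image top (+x). The jug is at (200,395), near the small scoop. The screwdriver is at (318,215) and the roll at (580,285).

```bash
python3 - <<'E'
from h import *
T=np.load("top0.npz");S=np.load("scene0.npz")
a=cv2.resize(T["im"][110:230,105:205],(400,480),interpolation=cv2.INTER_CUBIC)
b=cv2.resize(S["im"][95:190,285:385],(400,380),interpolation=cv2.INTER_CUBIC)
c=np.zeros((480,800,3),np.uint8);c[:,:400]=a;c[:380,400:]=b;cv2.imwrite("pics/crop1.png",c)
# table check + clusters
for n,D in(("top",T),("scene",S)):
    P=D["P"].reshape(-1,3);ok=D["d"].ravel()>0;im=D["im"].reshape(-1,3).astype(int)
    print(n,"table z",np.median(P[ok&(abs(P[:,2])<.02)][:,2]))
    for nm,x0,x1,y0,y1 in(("small",.38,.62,.33,.58),("big",.6,.85,.4,.65)):
        m=ok&(P[:,0]>x0)&(P[:,0]<x1)&(P[:,1]>y0)&(P[:,1]<y1)
        dark=m&(im.max(1)<45)&(P[:,2]>.12)
        if dark.sum(): print(nm,"grip n",dark.sum(),P[dark].mean(0),P[dark].min(0),P[dark].max(0))
        rim=m&(P[:,2]>.06)&(P[:,2]<.10)&(im.max(1)>45)
        if rim.sum(): print(nm,"rim",rim.sum(),P[rim].min(0),P[rim].max(0))
E
```

```text
top table z 0.00034014686676016597
small grip n 69 [0.48146304 0.35519048 0.21964472] [0.47402345 0.34536235 0.12765961] [0.49005337 0.37062345 0.24709914]
small rim 89 [0.38050417 0.33275108 0.06138783] [0.56645532 0.43430498 0.09951799]
big rim 48 [0.65075405 0.40064782 0.06008376] [0.75614362 0.49064888 0.09981823]
scene table z -0.0011857560041675821
small grip n 65 [0.48677632 0.3497242  0.20494646] [0.47760579 0.34172744 0.14983188] [0.49211453 0.36298103 0.23965112]
small rim 241 [0.38021959 0.33020112 0.06028726] [0.56657495 0.4923719  0.09991928]
big rim 197 [0.64928795 0.40045777 0.06028827] [0.75689442 0.49047643 0.09973131]
```

View pics/crop1.png

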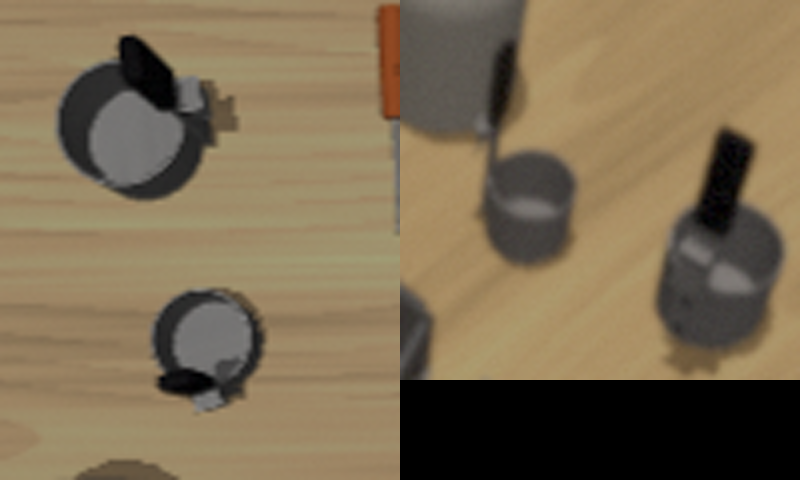

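Crop 1, left half (top view): the bigger scoop at (130,130) and the smaller at (208,345). The smaller one's grip is at (187,381) and its clip at (210,400), on the side facing the robot and jug. The can has the 84 mm size, so this is the target. Next I fit its pose and the bin's.

```bash
python3 - <<'E'
from h import *
from scipy.optimize import least_squares
T=np.load("top0.npz");S=np.load("scene0.npz")
P=np.concatenate([D["P"].reshape(-1,3) for D in(T,S)]);src=np.repeat([0,1],384*512)
im=np.concatenate([D["im"].reshape(-1,3) for D in(T,S)]).astype(int);ok=np.concatenate([D["d"].ravel()>0 for D in(T,S)])
for s in(0,1):
    m=ok&(src==s)&(np.hypot(P[:,0]-.525,P[:,1]-.36)<.07)&(P[:,2]>.068)&(P[:,2]<.084)
    Q=P[m];f=lambda p:np.hypot(Q[:,0]-p[0],Q[:,1]-p[1])-.0415
    r=least_squares(f,[.525,.36],loss="soft_l1",f_scale=.002);print("can",s,m.sum(),r.x,np.median(abs(r.fun)))
    m=ok&(src==s)&(np.hypot(P[:,0]-.485,P[:,1]-.352)<.03)&(P[:,2]>.225)&(P[:,2]<.25)
    Q=P[m];
    if len(Q)>4:
        e,v=np.linalg.eigh(np.cov(Q[:,:2].T));print("griptop",len(Q),Q.mean(0),np.sqrt(e),v[:,1], Q.min(0),Q.max(0))
# bin
for s in(0,1):
    m=ok&(src==s)&(P[:,2]>.175)&(P[:,2]<.205)&(P[:,0]>.35)&(P[:,0]<.75)&(abs(P[:,1])<.23)
    Q=P[m];c,wh,ang=cv2.minAreaRect(Q[:,:2].astype(np.float32)*1000);print("bin walls",s,m.sum(),c,wh,ang,np.median(Q[:,2]))
    np.save(f"binw{s}.npy",Q)
E
```

```text
can 0 80 [0.5243461  0.37257158] 0.001159041038049178
griptop 46 [0.48195653 0.35784464 0.23791617] [0.00403821 0.00762204] [-0.30370861  0.95276497] [0.47481457 0.34613092 0.22523907] [0.49059654 0.37065751 0.24709914]
can 1 102 [0.52408198 0.36892286] 0.0013602674478040387
griptop 33 [0.48282171 0.35360792 0.23395868] [0.00431458 0.0082778 ] [-0.34400143  0.93896912] [0.4739214  0.34298562 0.22513536] [0.49050308 0.36996715 0.24167137]
bin walls 0 770 (537.6830444335938, -13.37396240234375) (184.88027954101562, 291.0911560058594) 19.693477630615234 0.1895018660550718
bin walls 1 687 (533.4884643554688, -15.161361694335938) (179.32464599609375, 294.7897033691406) 20.40018081665039 0.18731715699543716
```

```bash
python3 - <<'E'
from h import *
from scipy.optimize import least_squares
T=np.load("top0.npz");S=np.load("scene0.npz")
# bin: rectangle wall-top model; walls: outer x +100, y +-140, thickness t
def res(p,Q,t):
    c,s=np.cos(p[2]),np.sin(p[2]);d=Q[:,:2]-p[:2];x=d@[c,s];y=d@[-s,c]
    h=t/2
    return np.min([abs(x-(.1-h)),abs(y-(.14-h)),abs(y+(.14-h))],0)
for s,D in enumerate((T,S)):
    Q=np.load(f"binw{s}.npy");Q=Q[(Q[:,2]>.183)]
    r=least_squares(res,[.54,-.015,np.deg2rad(200.5)],args=(Q,.004),loss="soft_l1",f_scale=.002)
    p=r.x;print("bin",s,p[:2],np.rad2deg(p[2]),np.median(abs(r.fun)))
    c,sn=np.cos(p[2]),np.sin(p[2]);P=D["P"].reshape(-1,3);P=P[D["d"].ravel()>0]
    d=P[:,:2]-p[:2];x=d@[c,sn];y=d@[-sn,c]
    for lo,hi in((-.1,-.03),(-.03,.03),(.03,.1)):
        m=(x>-.112)&(x<-.085)&(y>lo)&(y<hi)&(P[:,2]>.12)
        q=P[m,2];print("  lip n",m.sum(),"z pct",np.percentile(q,[50,75,90,97]).round(4),"x of top", np.percentile(x[m][q>np.percentile(q,50)],[5,50,95]).round(4))
    print("  lip mid", p[:2]-.098*np.array([c,sn]))
    m=(P[:,0]>.2)&(P[:,0]<.47)&(P[:,1]>.3)&(P[:,1]<.62)
    for a,b in((.26,.32),(.2,.26),(.05,.2)):
        q=P[m&(P[:,2]>a)&(P[:,2]<b)]
        if len(q): print("  jug",a,len(q),q.min(0).round(3),q.max(0).round(3))
E
```

```text
bin 0 [ 0.5490047  -0.00766207] 200.37586255079972 0.0029409866630251275
  lip n 69 z pct [0.147  0.1493 0.1518 0.1537] x of top [-0.1032 -0.0995 -0.0952]
  lip n 57 z pct [0.147  0.1489 0.1517 0.1536] x of top [-0.1033 -0.0992 -0.0953]
  lip n 64 z pct [0.1472 0.1492 0.1508 0.1545] x of top [-0.1034 -0.0992 -0.0953]
  lip mid [0.64087272 0.02645929]
  jug 0.26 356 [0.306 0.423 0.26 ] [0.364 0.514 0.299]
  jug 0.2 1143 [0.269 0.383 0.2  ] [0.399 0.528 0.26 ]
  jug 0.05 727 [0.262 0.349 0.05 ] [0.469 0.516 0.2  ]
bin 1 [ 0.54945367 -0.01170578] 200.3403331099448 0.003057496163182072
  lip n 63 z pct [0.145  0.1471 0.1495 0.1512] x of top [-0.1034 -0.0987 -0.0952]
  lip n 57 z pct [0.1444 0.1473 0.1501 0.1523] x of top [-0.1033 -0.1004 -0.0956]
  lip n 71 z pct [0.144  0.1468 0.1494 0.1515] x of top [-0.1038 -0.0987 -0.095 ]
  lip mid [0.64134283 0.02235861]
  jug 0.26 177 [0.311 0.412 0.26 ] [0.359 0.505 0.301]
  jug 0.2 669 [0.272 0.377 0.2  ] [0.402 0.519 0.26 ]
  jug 0.05 1066 [0.268 0.345 0.05 ] [0.469 0.526 0.2  ]
```

```bash
cat >> h.py <<'E'
from scipy.spatial.transform import Rotation as Ro
def go(xyz,yaw=None):
    s=sensors.observe();q=s["tcp_rot"];R=Ro.from_quat([q[1],q[2],q[3],q[0]]).as_matrix()
    y=np.rad2deg(np.arctan2(R[1,0],R[0,0]));d=R.T@(np.array(xyz)-s["position"])
    sp=0 if yaw is None else -((yaw-y+180)%360-180)
    print("units",(d/.2).round(4),"spin",round(sp/30,3),"yaw",y.round(2),"zdown",R[:,2].round(4),"pos",s["position"].round(4),"t",s["clock"],"F",s["ft_force"].round(2),"M",s["wrist_torque"].round(3),"w",s["gripper_width"])
E
python3 -c "
from h import *
go([.58,-.2,.38],-71.5)"
```

```text
units [-2.5372  1.65   -0.6744] spin -3.111 yaw -164.83 zdown [-6.0e-04  1.3e-03 -1.0e+00] pos [ 0.1765 -0.6511  0.2447] t 0.1 F [ 0.54 -0.09 -0.39] M [ 0.032 -0.027 -0.013] w 0.08767798018424795
```

Request:
drive_tool([
  [0, -0.12, 0.08, -0.05, 0],
  [0, -0.26, 0.17, -0.1, 0],
  [0, -0.4, 0.26, -0.16, 0],
  [0, -0.54, 0.35, -0.22, 0],
  [0, -0.68, 0.44, -0.27, 0],
  [0, -0.82, 0.53, -0.33, 0],
  [0, -0.92, 0.6, -0.34, 0],
  [0, -1, 0.65, -0.34, 0],
])

```text
clock: 0.77
position: [0.3371, -0.4721, 0.3147]
tcp_rot: [0.001, -0.133, 0.991, -0.001]
ft_force: [0.0, -0.7, 0.6]
gripper_width: 0.0875
finger_force: 0.0
```

Request:
drive_tool([
  [0, -0.12, 0.08, -0.05, 0],
  [0, -0.26, 0.17, -0.1, 0],
  [0, -0.4, 0.26, -0.16, 0],
  [0, -0.54, 0.35, -0.22, 0],
  [0, -0.68, 0.44, -0.27, 0],
  [0, -0.82, 0.53, -0.33, 0],
  [0, -0.92, 0.6, -0.34, 0],
  [0, -1, 0.65, -0.34, 0],
])

```text
clock: 1.43
position: [0.4961, -0.294, 0.3824]
tcp_rot: [0.001, -0.133, 0.991, -0.0]
ft_force: [-0.0, -0.1, -0.6]
gripper_width: 0.0878
finger_force: 0.0
```

```bash
python3 -c "
from h import *
go([.52,.05,.38],-71.5)"
```

```text
units [-0.5679  1.6281  0.0118] spin -3.108 yaw -164.75 zdown [ 1.4e-03 -1.0e-04 -1.0e+00] pos [ 0.4961 -0.294   0.3824] t 1.4333 F [-0.02 -0.08 -0.59] M [-0.005 -0.02   0.008] w 0.08783889517088317
```

Request:
drive_tool([
  [0, -0.04, 0.1, 0, 0],
  [0, -0.08, 0.22, 0, 0],
  [0, -0.12, 0.34, 0, 0],
  [0, -0.16, 0.46, 0, 0],
  [0, -0.2, 0.58, 0, 0],
  [0, -0.24, 0.7, 0, 0],
  [0, -0.27, 0.77, 0, 0],
  [0, -0.28, 0.81, 0, 0],
])

```text
clock: 2.1
position: [0.5063, -0.1231, 0.3814]
tcp_rot: [-0.0, -0.133, 0.991, 0.0]
ft_force: [0.4, 0.0, -0.4]
gripper_width: 0.0879
finger_force: 0.0
```

Request:
drive_tool([
  [0, -0.04, 0.1, 0, -0.15],
  [0, -0.08, 0.22, 0, -0.3],
  [0, -0.12, 0.34, 0, -0.45],
  [0, -0.16, 0.46, 0, -0.6],
  [0, -0.2, 0.58, 0, -0.75],
  [0, -0.24, 0.7, 0, -0.9],
  [0, -0.27, 0.77, 0, -1],
  [0, -0.28, 0.81, 0, -1],
])

```text
clock: 2.77
position: [0.5181, 0.0475, 0.3811]
tcp_rot: [-0.0, -0.386, 0.923, 0.0]
ft_force: [-0.1, 0.4, -0.1]
gripper_width: 0.0875
finger_force: 0.0
```

Request:
drive_tool([
  [0, 0, 0, 0, -0.15],
  [0, 0, 0, 0, -0.3],
  [0, 0, 0, 0, -0.45],
  [0, 0, 0, 0, -0.6],
  [0, 0, 0, 0, -0.75],
  [0, 0, 0, 0, -0.9],
  [0, 0, 0, 0, -1],
  [0, 0, 0, 0, -1],
])

```text
clock: 3.43
position: [0.5178, 0.0454, 0.3814]
tcp_rot: [-0.0, -0.61, 0.793, 0.0]
ft_force: [0.3, 1.0, 0.2]
gripper_width: 0.088
finger_force: 0.0
```

Request:
drive_tool([
  [0, 0, 0, 0, -0.15],
  [0, 0, 0, 0, -0.3],
  [0, 0, 0, 0, -0.45],
  [0, 0, 0, 0, -0.6],
  [0, 0, 0, 0, -0.75],
  [0, 0, 0, 0, -0.9],
  [0, 0, 0, 0, -1],
  [0, 0, 0, 0, -1],
])

```text
clock: 4.1
position: [0.5179, 0.0457, 0.3815]
tcp_rot: [0.0, 0.794, -0.608, -0.0]
ft_force: [0.3, -1.1, 0.6]
gripper_width: 0.0874
finger_force: 0.0
```

```bash
python3 -c "
from h import *
go([.482,.355,.38],-71.5)"
```

```text
units [-1.54   -0.2297  0.0072] spin -0.113 yaw -74.9 zdown [-2.e-04 -1.e-04 -1.e+00] pos [0.5179 0.0457 0.3815] t 4.1 F [ 0.28 -1.09  0.65] M [-0.011  0.157  0.033] w 0.08744556429224488
```

Request:
drive_tool([
  [0, -0.1, -0.015, 0, 0],
  [0, -0.22, -0.03, 0, 0],
  [0, -0.34, -0.05, 0, 0],
  [0, -0.46, -0.07, 0, 0],
  [0, -0.58, -0.09, 0, 0],
  [0, -0.68, -0.1, 0, 0],
  [0, -0.75, -0.11, 0, 0],
  [0, -0.77, -0.115, 0, 0],
])

```text
clock: 4.77
position: [0.4996, 0.2023, 0.3812]
tcp_rot: [0.0, 0.794, -0.608, -0.0]
ft_force: [-0.1, -0.6, 0.4]
gripper_width: 0.0877
finger_force: 0.0
```

Request:
drive_tool([
  [0, -0.1, -0.015, 0, 0],
  [0, -0.22, -0.03, 0, 0],
  [0, -0.34, -0.05, 0, 0],
  [0, -0.46, -0.07, 0, 0],
  [0, -0.58, -0.09, 0, -0.1],
  [0, -0.68, -0.1, 0, -0.11],
  [0, -0.75, -0.11, 0, -0.11],
  [0, -0.77, -0.115, 0, -0.11],
])

```text
clock: 5.43
position: [0.4817, 0.3567, 0.381]
tcp_rot: [0.0, 0.811, -0.585, -0.0]
ft_force: [-0.5, -0.6, -1.4]
gripper_width: 0.0874
finger_force: 0.0
```

```bash
cat >> h.py <<'E'
def wproj(X):
    K,R,t=cam("wrist");p=np.atleast_2d(X)@R.T+t;th=np.arctan2(np.hypot(p[:,0],p[:,1]),p[:,2]);ph=np.arctan2(p[:,1],p[:,0])
    return np.c_[K[0,2]+K[0,0]*th*np.cos(ph),K[1,2]+K[1,1]*th*np.sin(ph)]
def wcloud(d):
    K,R,t=cam("wrist");v,u=np.mgrid[:384,:512];a=(u-K[0,2])/K[0,0];b=(v-K[1,2])/K[1,1];th=np.hypot(a,b);k=np.tan(np.minimum(th,1.5))/np.maximum(th,1e-9)
    P=np.stack([a*k*d,b*k*d,d],-1);return (P-t)@R
E
python3 - <<'E'
from h import *
go([.482,.355,.38],-71.5)
K,R,t=cam("wrist");print("cam",-R.T@t)
im,d=vision.get_image("wrist");P=wcloud(d)
m=(d>0)&(np.hypot(P[...,0]-.482,P[...,1]-.355)<.04)&(P[...,2]>.23)&(P[...,2]<.25)
Q=P[m];print(len(Q))
if len(Q)>5:
    c,wh,a=cv2.minAreaRect(Q[:,:2].astype(np.float32)*1000);print("griptop",Q.mean(0),c,wh,a)
w=wproj([[.482,.355,.24]]);print(w)
im=cv2.resize(im,(800,600));cv2.circle(im,tuple((w[0]*1.5625).astype(int)),4,(0,0,255),1);cv2.imwrite("pics/w1.png",im)
E
```

```text
units [0.0087 0.0012 0.0048] spin -0.003 yaw -71.59 zdown [-6.e-04 -7.e-04 -1.e+00] pos [0.4817 0.3567 0.381 ] t 5.4333 F [-0.49 -0.62 -1.38] M [-0.082  0.101 -0.047] w 0.08735056257780612
cam [0.50426455 0.2901674  0.52063882]
374
griptop [0.48138329 0.36011016 0.23890749] (480.96905517578125, 360.97564697265625) (13.904126167297363, 26.78019142150879) 17.564834594726562
[[251.86993481 181.68347412]]
```

View pics/w1.png

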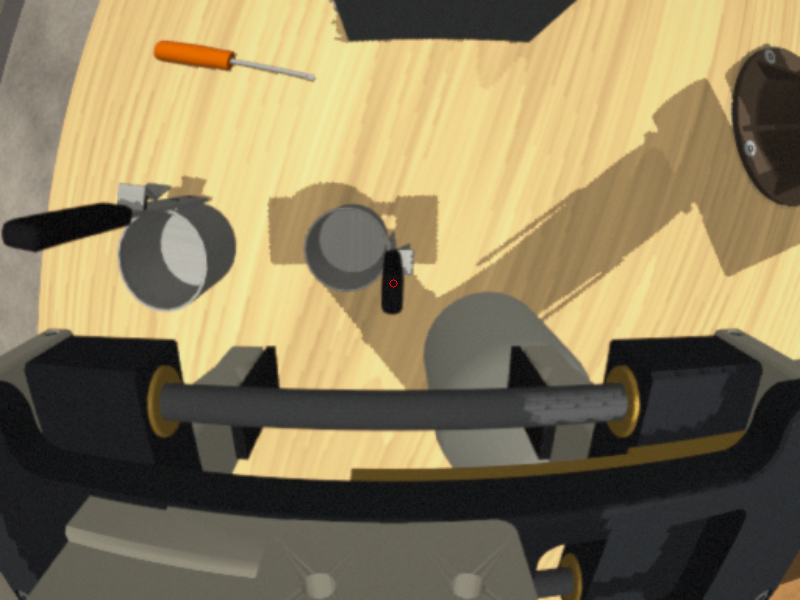

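The wrist view puts the grip top at about (393,283), centred at (0.481, 0.360). It measures 13.9 x 26.8 mm against 14 x 28 mm given, at 17.6°. I'll centre over it and descend.

```bash
python3 -c "
from h import *
go([.4812,.360,.207],-72.2)"
```

```text
units [-0.0185 -0.0034  0.8698] spin 0.021 yaw -71.57 zdown [-5.e-04 -8.e-04 -1.e+00] pos [0.4818 0.3564 0.381 ] t 5.4833 F [ 0.78 -0.03  1.12] M [ 0.069  0.039 -0.018] w 0.08794536718821486
```

Request:
drive_tool([
  [0, -0.018, -0.003, 0.08, 0.02],
  [0, -0.018, -0.003, 0.18, 0.02],
  [0, -0.018, -0.003, 0.28, 0.02],
  [0, -0.018, -0.003, 0.38, 0.02],
  [0, -0.018, -0.003, 0.46, 0.02],
  [0, -0.018, -0.003, 0.53, 0.02],
  [0, -0.018, -0.003, 0.59, 0.02],
  [0, -0.018, -0.003, 0.64, 0.02],
])

```text
clock: 6.15
position: [0.4814, 0.3577, 0.2528]
tcp_rot: [0.0, 0.808, -0.589, 0.0]
ft_force: [-0.3, -0.3, 0.0]
gripper_width: 0.0879
finger_force: 0.0
```

Request:
drive_tool([
  [0, 0, 0, 0.06, 0],
  [0, 0, 0, 0.12, 0],
  [0, 0, 0, 0.18, 0],
  [0, 0, 0, 0.22, 0],
  [0, 0, 0, 0.23, 0],
  [0, 0, 0, 0.23, 0],
  [0, 0, 0, 0.23, 0],
  [0, 0, 0, 0.23, 0],
])

```text
clock: 6.82
position: [0.4816, 0.3593, 0.2084]
tcp_rot: [-0.001, 0.808, -0.589, 0.0]
ft_force: [-0.2, 0.3, -0.7]
gripper_width: 0.0876
finger_force: 0.0
```

Request:
drive_tool([
  [60, 0, 0, 0, 0],
  [120, 0, 0, 0, 0],
  [160, 0, 0, 0, 0],
  [185, 0, 0, 0, 0],
  [195, 0, 0, 0, 0],
  [205, 0, 0, 0, 0],
  [215, 0, 0, 0, 0],
  [225, 0, 0, 0, 0],
])

```text
clock: 7.48
position: [0.4812, 0.3591, 0.2076]
tcp_rot: [0.0, 0.808, -0.589, 0.0]
ft_force: [0.6, 0.3, -0.2]
gripper_width: 0.0399
finger_force: 0.0
```

Request:
drive_tool([
  [255, 0, 0, 0, 0],
  [255, 0, 0, 0, 0],
  [255, 0, 0, 0, 0],
  [255, 0, 0, 0, 0],
  [255, 0, 0, 0, 0],
  [255, 0, 0, 0, 0],
  [255, 0, 0, 0, 0],
  [255, 0, 0, 0, 0],
])

```text
clock: 8.15
position: [0.4812, 0.3591, 0.2076]
tcp_rot: [-0.0, 0.808, -0.589, -0.0]
ft_force: [0.3, 0.1, 0.8]
gripper_width: 0.0137
finger_force: 30.0
```

```bash
python3 -c "
from h import *
go([.4812,.360,.207],-72.2)"
```

```text
units [-0.0041 -0.0014  0.0029] spin 0.002 yaw -72.13 zdown [ 0.e+00  1.e-04 -1.e+00] pos [0.4812 0.3591 0.2076] t 8.15 F [0.29 0.06 0.81] M [ 0.09   0.041 -0.046] w 0.013693437122124312
```

Request:
drive_tool([
  [255, 0, 0, -0.05, 0],
  [255, 0, 0, -0.12, 0],
  [255, 0, 0, -0.22, 0],
  [255, 0, 0, -0.34, 0],
  [255, 0, 0, -0.46, 0],
  [255, 0, 0, -0.56, 0],
  [255, 0, 0, -0.63, 0],
  [255, 0, 0, -0.67, 0],
])

```text
clock: 8.82
position: [0.4813, 0.3592, 0.344]
tcp_rot: [-0.001, 0.808, -0.589, 0.0]
ft_force: [-0.8, 0.0, -4.7]
gripper_width: 0.0137
finger_force: 30.0
```

Request:
drive_tool([
  [255, 0, 0, -0.06, 0],
  [255, 0, 0, -0.14, 0],
  [255, 0, 0, -0.24, 0],
  [255, 0, 0, -0.34, 0],
  [255, 0, 0, -0.42, 0],
  [255, 0, 0, -0.47, 0],
  [255, 0, 0, -0.5, 0],
  [255, 0, 0, -0.5, 0],
])

```text
clock: 9.48
position: [0.4812, 0.3592, 0.4422]
tcp_rot: [-0.0, 0.808, -0.589, -0.0]
ft_force: [-0.1, -0.5, -3.4]
gripper_width: 0.0141
finger_force: 30.0
```

```bash
python3 -c "
from h import *
go([.6706,.0355,.44],-69.65)"
```

```text
units [ 1.8309 -0.4046  0.0101] spin -0.083 yaw -72.13 zdown [ 4.e-04  7.e-04 -1.e+00] pos [0.4812 0.3592 0.4422] t 9.4833 F [-0.07 -0.46 -3.43] M [ 0.058  0.016 -0.027] w 0.014126109663097318
```

Request:
drive_tool([
  [255, 0.06, -0.013, 0, -0.02],
  [255, 0.16, -0.035, 0, -0.05],
  [255, 0.28, -0.062, 0, -0.08],
  [255, 0.4, -0.088, 0, -0.08],
  [255, 0.52, -0.115, 0, -0.08],
  [255, 0.64, -0.141, 0, -0.08],
  [255, 0.76, -0.168, 0, -0.08],
  [255, 0.86, -0.19, 0, -0.08],
])

```text
clock: 10.15
position: [0.5703, 0.2056, 0.4399]
tcp_rot: [0.001, 0.82, -0.572, -0.001]
ft_force: [0.3, 1.0, -3.4]
gripper_width: 0.0138
finger_force: 30.0
```

```bash
python3 -c "
from h import *
go([.6706,.0355,.44],-69.65)"
```

```text
units [ 9.714e-01 -1.760e-01 -5.000e-04] spin -0.003 yaw -69.75 zdown [-0.0022 -0.0012 -1.    ] pos [0.5703 0.2056 0.4399] t 10.15 F [ 0.31  0.96 -3.44] M [ 0.181  0.185 -0.018] w 0.01382639493930564
```

Request:
drive_tool([
  [255, 0.12, -0.022, 0, 0],
  [255, 0.26, -0.047, 0, 0],
  [255, 0.4, -0.072, 0, 0],
  [255, 0.54, -0.098, 0, 0],
  [255, 0.68, -0.123, 0, 0],
  [255, 0.82, -0.149, 0, 0],
  [255, 0.92, -0.167, 0, 0],
  [255, 0.97, -0.176, 0, 0],
])

```text
clock: 10.82
position: [0.671, 0.035, 0.4391]
tcp_rot: [0.001, 0.82, -0.572, -0.001]
ft_force: [0.2, 1.1, -2.8]
gripper_width: 0.0137
finger_force: 30.0
```

Request:
drive_tool([
  [255, 0, 0, 0.04, 0],
  [255, 0, 0, 0.1, 0],
  [255, 0, 0, 0.18, 0],
  [255, 0, 0, 0.28, 0],
  [255, 0, 0, 0.36, 0],
  [255, 0, 0, 0.42, 0],
  [255, 0, 0, 0.45, 0],
  [255, 0, 0, 0.45, 0],
])

```text
clock: 11.48
position: [0.6692, 0.038, 0.3491]
tcp_rot: [0.001, 0.821, -0.571, -0.001]
ft_force: [-0.2, -0.7, -3.6]
gripper_width: 0.0141
finger_force: 30.0
```

```bash
python3 - <<'E'
from h import *
go([.6706,.0355,.287],-69.65)
im,d=vision.get_image("wrist");P=wcloud(d);np.savez("w2.npz",im=im,P=P,d=d)
T,td=vision.get_image("top");Sc,sd=vision.get_image("scene")
np.savez("ts2.npz",T=T,TP=cloud("top",td),td=td,S=Sc,SP=cloud("scene",sd),sd=sd)
a=cv2.resize(im,(512,384));b=cv2.resize(Sc[120:260,200:340],(280,280),interpolation=cv2.INTER_CUBIC);c=cv2.resize(T[110:230,210:350],(280,240),interpolation=cv2.INTER_CUBIC)
o=np.zeros((530,800,3),np.uint8);o[:384,:512]=a;o[:280,515:795]=b;o[285:525,515:795]=c;cv2.imwrite("pics/c2.png",o)
E
```

```text
units [ 0.0144 -0.0035  0.3104] spin -0.001 yaw -69.69 zdown [-3.8e-03 -5.0e-04 -1.0e+00] pos [0.6692 0.038  0.3491] t 11.4833 F [-0.23 -0.74 -3.59] M [-0.099  0.321 -0.016] w 0.01405640432646925
```

View pics/c2.png

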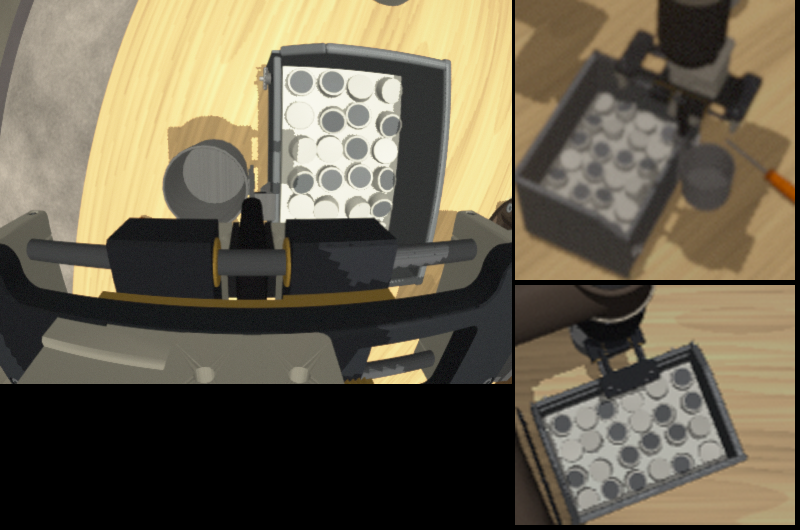

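The scoop hangs at TCP z=0.349 just outside the front plate. In the wrist view the can is at (205,180), the lip runs along column 270–277 and the clip is at (262,205). I'll measure lip and can rim in this one frame.

```bash
python3 - <<'E'
from h import *
from scipy.optimize import least_squares
D=np.load("w2.npz");P=D["P"].reshape(-1,3)[D["d"].ravel()>0]
b=np.array([.549,-.0097]);a=np.deg2rad(200.35);u=np.array([np.cos(a),np.sin(a)]);v=np.array([-u[1],u[0]])
x=(P[:,:2]-b)@u;y=(P[:,:2]-b)@v
m=(x>-.112)&(x<-.085)&(P[:,2]>.12)&(P[:,2]<.18)&(abs(y)<.12)
for lo in np.arange(-.12,.12,.03):
    k=m&(y>lo)&(y<lo+.03)
    if k.sum()>5:
        z=P[k,2];top=np.percentile(z,95);t=k&(P[:,2]>top-.004);print(round(lo,2),k.sum(),"ztop",top.round(4),"x",np.percentile(x[t],[3,50,97]).round(4))
pos=sensors.observe()["position"];print("tcp in bin",((pos[:2]-b)@u).round(4),((pos[:2]-b)@v).round(4))
zr=pos[2]-.2076+.078
c0=pos[:2]-.045*u
m=(abs(np.hypot(P[:,0]-c0[0],P[:,1]-c0[1])-.0415)<.008)&(abs(P[:,2]-zr)<.006)
Q=P[m];r=least_squares(lambda p:np.hypot(Q[:,0]-p[0],Q[:,1]-p[1])-.0415,c0,loss="soft_l1",f_scale=.001)
print(m.sum(),"rim z",np.median(Q[:,2]),zr,"can in bin",((r.x-b)@u).round(4),((r.x-b)@v).round(4),np.median(abs(r.fun)))
w=(x>.08)&(x<.12)&(abs(P[:,2]-.19)<.006);print("back wall",np.percentile(x[w],[2,50,98]))
for s in(-1,1):
  w=(abs(y*s-.14)<.02)&(abs(P[:,2]-.19)<.006)&(abs(x)<.09);print("side",s,w.sum(),np.percentile(y[w],[2,50,98]) if w.sum() else 0)
E
```

```text
-0.09 29 ztop 0.1502 x [-0.1044 -0.0996 -0.097 ]
-0.06 96 ztop 0.1505 x [-0.1011 -0.0987 -0.0962]
-0.03 194 ztop 0.1505 x [-0.1044 -0.1006 -0.0968]
0.0 207 ztop 0.1504 x [-0.1046 -0.1003 -0.0963]
0.03 204 ztop 0.1505 x [-0.105  -0.1015 -0.0969]
0.06 214 ztop 0.1504 x [-0.1051 -0.1007 -0.0963]
0.09 198 ztop 0.1506 x [-0.1047 -0.1008 -0.0972]
tcp in bin -0.1304 -0.0021
633 rim z 0.22105201651643458 0.22276784778884584 can in bin -0.1742 -0.0057 0.0010358187918339257
back wall [0.08299075 0.09398817 0.10203731]
side -1 233 [-0.14557592 -0.13843415 -0.13486207]
side 1 1411 [0.12875333 0.13405174 0.14043956]
```

Request:
drive_tool([
  [255, 0.02, 0, 0.04, 0],
  [255, 0.02, 0, 0.1, 0],
  [255, 0.02, 0, 0.16, 0],
  [255, 0.02, 0, 0.21, 0],
  [255, 0.02, 0, 0.25, 0],
  [255, 0.02, 0, 0.28, 0],
  [255, 0.02, 0, 0.3, 0],
  [255, 0.02, 0, 0.3, 0],
])

```text
clock: 12.3
position: [0.6714, 0.0335, 0.2904]
tcp_rot: [0.001, 0.821, -0.572, -0.001]
ft_force: [0.6, -0.8, -3.9]
gripper_width: 0.014
finger_force: 30.0
```

Request:
drive_tool([
  [255, 0, 0.01, 0, 0],
  [255, 0, 0.025, 0, 0],
  [255, 0, 0.045, 0, 0],
  [255, 0, 0.065, 0, 0],
  [255, 0, 0.075, 0, 0],
  [255, 0, 0.08, 0, 0],
  [255, 0, 0.08, 0, 0],
  [255, 0, 0.08, 0, 0],
])

```text
clock: 12.97
position: [0.6567, 0.0279, 0.2918]
tcp_rot: [-0.0, 0.821, -0.572, 0.0]
ft_force: [-0.0, 0.3, -4.0]
gripper_width: 0.014
finger_force: 30.0
```

```bash
cat >> h.py <<'E'
def bf():
    s=sensors.observe();b=np.array([.549,-.0097]);a=np.deg2rad(200.35);u=np.array([np.cos(a),np.sin(a)]);v=np.array([-u[1],u[0]])
    p=s["position"];F=s["ft_force"];q=s["tcp_rot"];R=Ro.from_quat([q[1],q[2],q[3],q[0]]).as_matrix()
    print("t",round(s["clock"],2),"tcp bin x,y,z mm",((p[:2]-b)@u*1e3).round(2),((p[:2]-b)@v*1e3).round(2),(p[2]*1e3).round(2),"Fx,Fy,Fz",(F[:2]@u).round(2),(F[:2]@v).round(2),F[2].round(2),"My",(s["wrist_torque"][:2]@v).round(3),"tilt",(R[:2,2]@u).round(4),"w",s["gripper_width"].round(4))
E
python3 -c "
from h import *
bf()"
```

```text
Traceback (most recent call last):
  File "h.py", line 25, in bf
    print("t",round(s["clock"],2),"tcp bin x,y,z mm",((p[:2]-b)@u*1e3).round(2),((p[:2]-b)@v*1e3).round(2),(p[2]*1e3).round(2),"Fx,Fy,Fz",(F[:2]@u).round(2),(F[:2]@v).round(2),F[2].round(2),"My",(s["wrist_torque"][:2]@v).round(3),"tilt",(R[:2,2]@u).round(4),"w",s["gripper_width"].round(4))
                                                                                                                                                                                                                                                                      ^^^^^^^^^^^^^^^^^^^^^^^^
AttributeError: 'float' object has no attribute 'round'
```

Request:
drive_tool([
  [255, 0, 0.003, 0, 0],
  [255, 0, 0.006, 0, 0],
  [255, 0, 0.009, 0, 0],
  [255, 0, 0.012, 0, 0],
  [255, 0, 0.015, 0, 0],
  [255, 0, 0.017, 0, 0],
  [255, 0, 0.018, 0, 0],
  [255, 0, 0.018, 0, 0],
])

```text
clock: 13.63
position: [0.6533, 0.0267, 0.2916]
tcp_rot: [-0.0, 0.821, -0.572, 0.0]
ft_force: [-0.2, 0.0, -2.2]
gripper_width: 0.014
finger_force: 30.0
```

```bash
sed -i 's/s\["gripper_width"\].round(4)/round(s["gripper_width"],4)/; s/F\[2\].round(2)/round(F[2],2)/' h.py && python3 -c "
from h import *
bf()"
```

```text
t 13.63 tcp bin x,y,z mm -110.48 2.15 291.61 Fx,Fy,Fz 0.14 -0.08 -2.21 My -0.177 tilt -0.0001 w 0.014
```

Request:
drive_tool([
  [255, 0, 0.001, 0, 0],
  [255, 0, 0.002, 0, 0],
  [255, 0, 0.003, 0, 0],
  [255, 0, 0.004, 0, 0],
  [255, 0, 0.005, 0, 0],
  [255, 0, 0.006, 0, 0],
  [255, 0, 0.006, 0, 0],
  [255, 0, 0.006, 0, 0],
])

```text
clock: 14.3
position: [0.6522, 0.0263, 0.2916]
tcp_rot: [-0.0, 0.821, -0.572, 0.0]
ft_force: [-0.1, -0.4, -3.3]
gripper_width: 0.0136
finger_force: 30.0
```

```bash
python3 -c "
from h import *
bf()"
```

```text
t 14.3 tcp bin x,y,z mm -109.3 2.15 291.59 Fx,Fy,Fz 0.21 0.33 -3.3 My -0.165 tilt -0.0001 w 0.0136
```

Request:
drive_tool([
  [255, 0, 0.001, 0, 0],
  [255, 0, 0.002, 0, 0],
  [255, 0, 0.003, 0, 0],
  [255, 0, 0.003, 0, 0],
  [255, 0, 0.004, 0, 0],
  [255, 0, 0.004, 0, 0],
  [255, 0, 0.004, 0, 0],
  [255, 0, 0.004, 0, 0],
])

```text
clock: 14.97
position: [0.6515, 0.026, 0.2916]
tcp_rot: [-0.0, 0.821, -0.572, 0.0]
ft_force: [0.2, 0.5, -2.4]
gripper_width: 0.0141
finger_force: 30.0
```

```bash
python3 -c "
from h import *
bf()"
```

```text
t 14.97 tcp bin x,y,z mm -108.51 2.13 291.6 Fx,Fy,Fz -0.39 -0.4 -2.35 My -0.18 tilt -0.0 w 0.0141
```

Request:
drive_tool([
  [255, 0, 0.001, 0, 0],
  [255, 0, 0.002, 0, 0],
  [255, 0, 0.003, 0, 0],
  [255, 0, 0.003, 0, 0],
  [255, 0, 0.004, 0, 0],
  [255, 0, 0.004, 0, 0],
  [255, 0, 0.004, 0, 0],
  [255, 0, 0.004, 0, 0],
])

```text
clock: 15.63
position: [0.6507, 0.0258, 0.2916]
tcp_rot: [-0.0, 0.821, -0.572, 0.0]
ft_force: [0.6, 0.0, -3.1]
gripper_width: 0.0139
finger_force: 30.0
```

```bash
python3 -c "
from h import *
bf()"
```

```text
t 15.63 tcp bin x,y,z mm -107.72 2.12 291.57 Fx,Fy,Fz -0.57 0.21 -3.09 My -0.233 tilt -0.0 w 0.0139
```

Request:
drive_tool([
  [255, 0, 0.001, 0, 0],
  [255, 0, 0.002, 0, 0],
  [255, 0, 0.003, 0, 0],
  [255, 0, 0.003, 0, 0],
  [255, 0, 0.003, 0, 0],
  [255, 0, 0.003, 0, 0],
  [255, 0, 0.003, 0, 0],
  [255, 0, 0.003, 0, 0],
])

```text
clock: 16.3
position: [0.6502, 0.0255, 0.2915]
tcp_rot: [0.0, 0.821, -0.572, -0.0]
ft_force: [-0.1, -0.0, -2.7]
gripper_width: 0.0139
finger_force: 30.0
```

```bash
python3 -c "
from h import *
bf()"
```

```text
t 16.3 tcp bin x,y,z mm -107.1 2.13 291.55 Fx,Fy,Fz 0.12 -0.04 -2.72 My -0.224 tilt 0.0 w 0.0139
```

Request:
drive_tool([
  [255, 0, 0.001, 0, 0],
  [255, 0, 0.002, 0, 0],
  [255, 0, 0.003, 0, 0],
  [255, 0, 0.003, 0, 0],
  [255, 0, 0.004, 0, 0],
  [255, 0, 0.004, 0, 0],
  [255, 0, 0.004, 0, 0],
  [255, 0, 0.004, 0, 0],
])

```text
clock: 16.97
position: [0.6494, 0.0253, 0.2916]
tcp_rot: [-0.0, 0.82, -0.572, 0.0]
ft_force: [0.4, 0.9, -4.2]
gripper_width: 0.0139
finger_force: 30.0
```

```bash
python3 -c "
from h import *
bf()"
```

```text
t 16.97 tcp bin x,y,z mm -106.3 2.14 291.57 Fx,Fy,Fz -0.65 -0.67 -4.2 My -0.142 tilt -0.0 w 0.0139
```

Request:
drive_tool([
  [255, 0, 0.001, 0, 0],
  [255, 0, 0.002, 0, 0],
  [255, 0, 0.003, 0, 0],
  [255, 0, 0.003, 0, 0],
  [255, 0, 0.004, 0, 0],
  [255, 0, 0.004, 0, 0],
  [255, 0, 0.004, 0, 0],
  [255, 0, 0.004, 0, 0],
])

```text
clock: 17.63
position: [0.6489, 0.0251, 0.2916]
tcp_rot: [-0.0, 0.821, -0.572, 0.0]
ft_force: [1.2, -0.1, -3.7]
gripper_width: 0.0138
finger_force: 30.0
```

```bash
python3 -c "
from h import *
bf()"
```

```text
t 17.63 tcp bin x,y,z mm -105.78 2.1 291.62 Fx,Fy,Fz -1.1 0.46 -3.74 My 0.764 tilt -0.0006 w 0.0138
```

Contact felt: My jumped to 0.76 at TCP x = -106, with Fx about -1 N. The shank is on the bead, so I back off 2 mm to put the bead mid-mouth, then descend.

Request:
drive_tool([
  [255, 0, -0.003, 0, 0],
  [255, 0, -0.006, 0, 0],
  [255, 0, -0.009, 0, 0],
  [255, 0, -0.01, 0, 0],
  [255, 0, -0.01, 0, 0],
  [255, 0, -0.01, 0, 0],
  [255, 0, -0.01, 0, 0],
  [255, 0, -0.01, 0, 0],
])

```text
clock: 18.3
position: [0.6505, 0.0256, 0.2916]
tcp_rot: [0.0, 0.82, -0.572, -0.0]
ft_force: [0.3, 0.7, -3.4]
gripper_width: 0.0137
finger_force: 30.0
```

```bash
python3 -c "
from h import *
bf()"
```

```text
t 18.3 tcp bin x,y,z mm -107.44 2.15 291.56 Fx,Fy,Fz -0.5 -0.57 -3.4 My -0.248 tilt 0.0001 w 0.0137
```

Request:
drive_tool([
  [255, 0, 0, 0.01, 0],
  [255, 0, 0, 0.025, 0],
  [255, 0, 0, 0.04, 0],
  [255, 0, 0, 0.055, 0],
  [255, 0, 0, 0.07, 0],
  [255, 0, 0, 0.08, 0],
  [255, 0, 0, 0.085, 0],
  [255, 0, 0, 0.085, 0],
])

```text
clock: 18.97
position: [0.6504, 0.0257, 0.2742]
tcp_rot: [0.0, 0.821, -0.572, -0.0]
ft_force: [0.3, -0.0, -3.1]
gripper_width: 0.0141
finger_force: 30.0
```

```bash
python3 -c "
from h import *
bf()"
```

```text
t 18.97 tcp bin x,y,z mm -107.41 2.11 274.18 Fx,Fy,Fz -0.3 0.14 -3.11 My -0.202 tilt 0.0005 w 0.0141
```

Baseline is Fz ≈ -3.2 N. The mouth should reach the bead at about z 269, so I go down slowly from here.

Request:
drive_tool([
  [255, 0, 0, 0.003, 0],
  [255, 0, 0, 0.006, 0],
  [255, 0, 0, 0.009, 0],
  [255, 0, 0, 0.012, 0],
  [255, 0, 0, 0.015, 0],
  [255, 0, 0, 0.018, 0],
  [255, 0, 0, 0.02, 0],
  [255, 0, 0, 0.02, 0],
])

```text
clock: 19.63
position: [0.6505, 0.0257, 0.2704]
tcp_rot: [0.0, 0.821, -0.572, -0.0]
ft_force: [-0.0, 0.2, -3.0]
gripper_width: 0.014
finger_force: 30.0
```

Request:
drive_tool([
  [255, 0, 0, 0.003, 0],
  [255, 0, 0, 0.006, 0],
  [255, 0, 0, 0.009, 0],
  [255, 0, 0, 0.012, 0],
  [255, 0, 0, 0.015, 0],
  [255, 0, 0, 0.018, 0],
  [255, 0, 0, 0.02, 0],
  [255, 0, 0, 0.02, 0],
])

```text
clock: 20.3
position: [0.6505, 0.0257, 0.2664]
tcp_rot: [0.0, 0.82, -0.572, -0.0]
ft_force: [-0.5, -0.8, -2.6]
gripper_width: 0.0137
finger_force: 30.0
```

```bash
python3 -c "
from h import *
bf()"
```

```text
t 20.3 tcp bin x,y,z mm -107.45 2.14 266.43 Fx,Fy,Fz 0.79 0.59 -2.61 My -0.192 tilt 0.0002 w 0.0137
```

Request:
drive_tool([
  [255, 0, 0, 0.003, 0],
  [255, 0, 0, 0.006, 0],
  [255, 0, 0, 0.009, 0],
  [255, 0, 0, 0.012, 0],
  [255, 0, 0, 0.015, 0],
  [255, 0, 0, 0.018, 0],
  [255, 0, 0, 0.02, 0],
  [255, 0, 0, 0.02, 0],
])

```text
clock: 20.97
position: [0.6505, 0.0257, 0.2624]
tcp_rot: [0.0, 0.82, -0.572, -0.0]
ft_force: [0.5, 0.8, -3.5]
gripper_width: 0.0137
finger_force: 30.0
```

```bash
python3 -c "
from h import *
bf()"
```

```text
t 20.97 tcp bin x,y,z mm -107.43 2.14 262.45 Fx,Fy,Fz -0.75 -0.55 -3.47 My -0.181 tilt 0.0002 w 0.0137
```

Request:
drive_tool([
  [255, 0, 0, 0.003, 0],
  [255, 0, 0, 0.006, 0],
  [255, 0, 0, 0.009, 0],
  [255, 0, 0, 0.012, 0],
  [255, 0, 0, 0.014, 0],
  [255, 0, 0, 0.015, 0],
  [255, 0, 0, 0.015, 0],
  [255, 0, 0, 0.015, 0],
])

```text
clock: 21.63
position: [0.6505, 0.0257, 0.2595]
tcp_rot: [0.0, 0.821, -0.572, -0.0]
ft_force: [1.1, -0.4, -2.9]
gripper_width: 0.0139
finger_force: 30.0
```

```bash
python3 -c "
from h import *
bf()"
```

```text
t 21.63 tcp bin x,y,z mm -107.51 2.14 259.54 Fx,Fy,Fz -0.92 0.72 -2.87 My -0.158 tilt 0.0 w 0.0139
```

Request:
drive_tool([
  [255, 0, 0, 0.003, 0],
  [255, 0, 0, 0.006, 0],
  [255, 0, 0, 0.009, 0],
  [255, 0, 0, 0.012, 0],
  [255, 0, 0, 0.014, 0],
  [255, 0, 0, 0.015, 0],
  [255, 0, 0, 0.015, 0],
  [255, 0, 0, 0.015, 0],
])

```text
clock: 22.3
position: [0.6504, 0.0256, 0.2565]
tcp_rot: [0.0, 0.82, -0.572, -0.0]
ft_force: [-0.5, -0.0, -2.0]
gripper_width: 0.0137
finger_force: 30.0
```

```bash
python3 -c "
from h import *
bf()"
```

```text
t 22.3 tcp bin x,y,z mm -107.35 2.17 256.51 Fx,Fy,Fz 0.49 -0.18 -2.04 My -0.916 tilt 0.0004 w 0.0137
```

Request:
drive_tool([
  [255, 0, 0, 0.003, 0],
  [255, 0, 0, 0.006, 0],
  [255, 0, 0, 0.009, 0],
  [255, 0, 0, 0.012, 0],
  [255, 0, 0, 0.014, 0],
  [255, 0, 0, 0.015, 0],
  [255, 0, 0, 0.015, 0],
  [255, 0, 0, 0.015, 0],
])

```text
clock: 22.97
position: [0.6505, 0.0256, 0.2535]
tcp_rot: [0.0, 0.821, -0.572, -0.0]
ft_force: [-1.4, -0.5, -1.0]
gripper_width: 0.0138
finger_force: 30.0
```

```bash
python3 -c "
from h import *
bf()"
```

```text
t 22.97 tcp bin x,y,z mm -107.42 2.15 253.49 Fx,Fy,Fz 1.44 -0.0 -1.01 My -1.209 tilt 0.0002 w 0.0138
```

Request:
drive_tool([
  [255, 0, 0.001, 0.002, 0],
  [255, 0, 0.002, 0.004, 0],
  [255, 0, 0.003, 0.006, 0],
  [255, 0, 0.004, 0.008, 0],
  [255, 0, 0.004, 0.01, 0],
  [255, 0, 0.004, 0.01, 0],
  [255, 0, 0.004, 0.01, 0],
  [255, 0, 0.004, 0.01, 0],
])

```text
clock: 23.63
position: [0.6498, 0.0254, 0.2515]
tcp_rot: [0.0, 0.821, -0.572, -0.0]
ft_force: [-0.9, -0.6, -2.0]
gripper_width: 0.0138
finger_force: 30.0
```

```bash
python3 -c "
from h import *
bf()"
```

```text
t 23.63 tcp bin x,y,z mm -106.67 2.13 251.48 Fx,Fy,Fz 1.06 0.2 -1.97 My -1.095 tilt 0.0001 w 0.0138
```

Request:
drive_tool([
  [255, 0, 0, 0.002, 0],
  [255, 0, 0, 0.004, 0],
  [255, 0, 0, 0.006, 0],
  [255, 0, 0, 0.008, 0],
  [255, 0, 0, 0.01, 0],
  [255, 0, 0, 0.01, 0],
  [255, 0, 0, 0.01, 0],
  [255, 0, 0, 0.01, 0],
])

```text
clock: 24.3
position: [0.6497, 0.0254, 0.2495]
tcp_rot: [0.0, 0.82, -0.572, -0.0]
ft_force: [-2.1, -1.8, -2.1]
gripper_width: 0.0141
finger_force: 30.0
```

```bash
python3 -c "
from h import *
bf()"
```

```text
t 24.3 tcp bin x,y,z mm -106.65 2.14 249.48 Fx,Fy,Fz 2.57 0.93 -2.07 My -1.293 tilt 0.0002 w 0.0141
```

Request:
drive_tool([
  [255, 0, 0, 0.002, 0],
  [255, 0, 0, 0.004, 0],
  [255, 0, 0, 0.006, 0],
  [255, 0, 0, 0.008, 0],
  [255, 0, 0, 0.01, 0],
  [255, 0, 0, 0.01, 0],
  [255, 0, 0, 0.01, 0],
  [255, 0, 0, 0.01, 0],
])

```text
clock: 24.97
position: [0.6497, 0.0254, 0.2475]
tcp_rot: [0.0, 0.821, -0.572, -0.0]
ft_force: [-2.8, -1.9, -1.1]
gripper_width: 0.014
finger_force: 30.0
```

```bash
python3 -c "
from h import *
bf()"
```

```text
t 24.97 tcp bin x,y,z mm -106.64 2.14 247.53 Fx,Fy,Fz 3.26 0.79 -1.06 My -1.396 tilt 0.0001 w 0.014
```

Request:
drive_tool([
  [255, 0, 0, 0.002, 0],
  [255, 0, 0, 0.004, 0],
  [255, 0, 0, 0.007, 0],
  [255, 0, 0, 0.01, 0],
  [255, 0, 0, 0.013, 0],
  [255, 0, 0, 0.015, 0],
  [255, 0, 0, 0.015, 0],
  [255, 0, 0, 0.015, 0],
])

```text
clock: 25.63
position: [0.6497, 0.0254, 0.2444]
tcp_rot: [0.0, 0.82, -0.572, -0.0]
ft_force: [-2.0, -1.8, -1.3]
gripper_width: 0.0136
finger_force: 30.0
```

```bash
python3 -c "
from h import *
bf()"
```

```text
t 25.63 tcp bin x,y,z mm -106.56 2.14 244.39 Fx,Fy,Fz 2.52 1.01 -1.31 My -1.664 tilt 0.0004 w 0.0136
```

Request:
drive_tool([
  [255, 0, 0, 0.002, 0],
  [255, 0, 0, 0.004, 0],
  [255, 0, 0, 0.007, 0],
  [255, 0, 0, 0.01, 0],
  [255, 0, 0, 0.013, 0],
  [255, 0, 0, 0.015, 0],
  [255, 0, 0, 0.015, 0],
  [255, 0, 0, 0.015, 0],
])

```text
clock: 26.3
position: [0.6495, 0.0254, 0.241]
tcp_rot: [0.0, 0.82, -0.572, -0.0]
ft_force: [-3.0, -1.2, -3.1]
gripper_width: 0.0135
finger_force: 30.0
```

```bash
python3 -c "
from h import *
bf()"
```

```text
t 26.3 tcp bin x,y,z mm -106.45 2.05 241.05 Fx,Fy,Fz 3.23 0.13 -3.11 My -1.695 tilt 0.0008 w 0.0135
```

Request:
drive_tool([
  [255, 0, 0, 0.002, 0],
  [255, 0, 0, 0.004, 0],
  [255, 0, 0, 0.006, 0],
  [255, 0, 0, 0.008, 0],
  [255, 0, 0, 0.01, 0],
  [255, 0, 0, 0.01, 0],
  [255, 0, 0, 0.01, 0],
  [255, 0, 0, 0.01, 0],
])

```text
clock: 26.97
position: [0.6497, 0.0254, 0.2395]
tcp_rot: [0.0, 0.82, -0.572, -0.0]
ft_force: [-3.2, -1.5, -2.0]
gripper_width: 0.014
finger_force: 30.0
```

```bash
python3 -c "
from h import *
bf()"
```

```text
t 26.97 tcp bin x,y,z mm -106.65 2.15 239.53 Fx,Fy,Fz 3.47 0.28 -2.0 My -1.813 tilt 0.0001 w 0.014
```

Request:
drive_tool([
  [255, 0, 0, 0.002, 0],
  [255, 0, 0, 0.004, 0],
  [255, 0, 0, 0.006, 0],
  [255, 0, 0, 0.008, 0],
  [255, 0, 0, 0.01, 0],
  [255, 0, 0, 0.01, 0],
  [255, 0, 0, 0.01, 0],
  [255, 0, 0, 0.01, 0],
])

```text
clock: 27.63
position: [0.6497, 0.0254, 0.2375]
tcp_rot: [0.0, 0.82, -0.572, -0.0]
ft_force: [-3.1, -1.5, -1.6]
gripper_width: 0.0137
finger_force: 30.0
```

```bash
python3 -c "
from h import *
bf()"
```

```text
t 27.63 tcp bin x,y,z mm -106.65 2.12 237.46 Fx,Fy,Fz 3.47 0.29 -1.58 My -1.796 tilt 0.0002 w 0.0137
```

Request:
drive_tool([
  [255, 0, 0, 0.002, 0],
  [255, 0, 0, 0.004, 0],
  [255, 0, 0, 0.006, 0],
  [255, 0, 0, 0.007, 0],
  [255, 0, 0, 0.007, 0],
  [255, 0, 0, 0.007, 0],
  [255, 0, 0, 0.007, 0],
  [255, 0, 0, 0.007, 0],
])

```text
clock: 28.3
position: [0.6496, 0.0254, 0.2359]
tcp_rot: [0.0, 0.82, -0.572, -0.0]
ft_force: [-2.5, -1.3, -4.0]
gripper_width: 0.0138
finger_force: 30.0
```

```bash
python3 -c "
from h import *
bf()"
```

```text
t 28.3 tcp bin x,y,z mm -106.58 2.08 235.88 Fx,Fy,Fz 2.81 0.34 -3.96 My -1.639 tilt 0.0005 w 0.0138
```

Request:
drive_tool([
  [255, 0, 0, 0.002, 0],
  [255, 0, 0, 0.004, 0],
  [255, 0, 0, 0.005, 0],
  [255, 0, 0, 0.005, 0],
  [255, 0, 0, 0.005, 0],
  [255, 0, 0, 0.005, 0],
  [255, 0, 0, 0.005, 0],
  [255, 0, 0, 0.005, 0],
])

```text
clock: 28.97
position: [0.6498, 0.0254, 0.2351]
tcp_rot: [0.0, 0.821, -0.572, -0.0]
ft_force: [-2.6, -1.3, -4.0]
gripper_width: 0.0139
finger_force: 30.0
```

```bash
python3 -c "
from h import *
bf()"
```

```text
t 28.97 tcp bin x,y,z mm -106.68 2.12 235.11 Fx,Fy,Fz 2.88 0.33 -3.97 My -1.57 tilt 0.0001 w 0.0139
```

Request:
drive_tool([
  [255, 0, 0, 0.002, 0],
  [255, 0, 0, 0.004, 0],
  [255, 0, 0, 0.005, 0],
  [255, 0, 0, 0.005, 0],
  [255, 0, 0, 0.005, 0],
  [255, 0, 0, 0.005, 0],
  [255, 0, 0, 0.005, 0],
  [255, 0, 0, 0.005, 0],
])

```text
clock: 29.63
position: [0.6498, 0.0254, 0.2342]
tcp_rot: [-0.0, 0.821, -0.572, 0.0]
ft_force: [-2.5, -1.2, -3.3]
gripper_width: 0.0143
finger_force: 30.0
```

```bash
python3 -c "
from h import *
bf()"
```

```text
t 29.63 tcp bin x,y,z mm -106.73 2.14 234.18 Fx,Fy,Fz 2.81 0.29 -3.31 My -1.561 tilt -0.0001 w 0.0143
```

Request:
drive_tool([
  [255, 0, 0, 0.002, 0],
  [255, 0, 0, 0.004, 0],
  [255, 0, 0, 0.005, 0],
  [255, 0, 0, 0.005, 0],
  [255, 0, 0, 0.005, 0],
  [255, 0, 0, 0.005, 0],
  [255, 0, 0, 0.005, 0],
  [255, 0, 0, 0.005, 0],
])

```text
clock: 30.3
position: [0.6498, 0.0254, 0.2331]
tcp_rot: [0.0, 0.821, -0.572, -0.0]
ft_force: [-2.3, -0.4, -3.8]
gripper_width: 0.0137
finger_force: 30.0
```

```bash
python3 -c "
from h import *
bf()"
```

```text
t 30.3 tcp bin x,y,z mm -106.7 2.11 233.13 Fx,Fy,Fz 2.26 -0.38 -3.81 My -1.411 tilt 0.0001 w 0.0137
```

Request:
drive_tool([
  [255, 0, 0, 0.002, 0],
  [255, 0, 0, 0.004, 0],
  [255, 0, 0, 0.005, 0],
  [255, 0, 0, 0.005, 0],
  [255, 0, 0, 0.005, 0],
  [255, 0, 0, 0.005, 0],
  [255, 0, 0, 0.005, 0],
  [255, 0, 0, 0.005, 0],
])

```text
clock: 30.97
position: [0.6498, 0.0254, 0.2321]
tcp_rot: [-0.0, 0.82, -0.572, 0.0]
ft_force: [-2.2, -1.0, -3.2]
gripper_width: 0.0136
finger_force: 30.0
```

```bash
python3 -c "
from h import *
bf()"
```

```text
t 30.97 tcp bin x,y,z mm -106.73 2.14 232.15 Fx,Fy,Fz 2.42 0.16 -3.17 My -1.304 tilt -0.0 w 0.0136
```

Request:
drive_tool([
  [255, 0, 0, 0.002, 0],
  [255, 0, 0, 0.004, 0],
  [255, 0, 0, 0.005, 0],
  [255, 0, 0, 0.005, 0],
  [255, 0, 0, 0.005, 0],
  [255, 0, 0, 0.005, 0],
  [255, 0, 0, 0.005, 0],
  [255, 0, 0, 0.005, 0],
])

```text
clock: 31.63
position: [0.6499, 0.0254, 0.2313]
tcp_rot: [-0.0, 0.821, -0.572, 0.0]
ft_force: [-1.4, -0.6, -2.5]
gripper_width: 0.0139
finger_force: 30.0
```

```bash
python3 -c "
from h import *
bf()"
```

```text
t 31.63 tcp bin x,y,z mm -106.76 2.17 231.27 Fx,Fy,Fz 1.56 0.06 -2.54 My -1.289 tilt -0.0002 w 0.0139
```

Request:
drive_tool([
  [255, 0, 0, 0.002, 0],
  [255, 0, 0, 0.004, 0],
  [255, 0, 0, 0.005, 0],
  [255, 0, 0, 0.005, 0],
  [255, 0, 0, 0.005, 0],
  [255, 0, 0, 0.005, 0],
  [255, 0, 0, 0.005, 0],
  [255, 0, 0, 0.005, 0],
])

```text
clock: 32.3
position: [0.6498, 0.0254, 0.2301]
tcp_rot: [0.0, 0.821, -0.572, -0.0]
ft_force: [-2.4, -0.8, -2.3]
gripper_width: 0.014
finger_force: 30.0
```

```bash
python3 -c "
from h import *
bf()"
```

```text
t 32.3 tcp bin x,y,z mm -106.69 2.12 230.12 Fx,Fy,Fz 2.51 -0.03 -2.3 My -1.233 tilt 0.0001 w 0.014
```

Request:
drive_tool([
  [255, 0, 0, 0.001, 0],
  [255, 0, 0, 0.002, 0],
  [255, 0, 0, 0.003, 0],
  [255, 0, 0, 0.003, 0],
  [255, 0, 0, 0.003, 0],
  [255, 0, 0, 0.003, 0],
  [255, 0, 0, 0.003, 0],
  [255, 0, 0, 0.003, 0],
])

```text
clock: 32.97
position: [0.6498, 0.0254, 0.2297]
tcp_rot: [-0.0, 0.821, -0.572, 0.0]
ft_force: [-2.7, -1.4, 0.7]
gripper_width: 0.0138
finger_force: 30.0
```

```bash
python3 -c "
from h import *
bf()"
```

```text
t 32.97 tcp bin x,y,z mm -106.71 2.17 229.7 Fx,Fy,Fz 3.05 0.36 0.65 My -1.71 tilt -0.0001 w 0.0138
```

Request:
drive_tool([
  [255, 0, 0, 0.001, 0],
  [255, 0, 0, 0.002, 0],
  [255, 0, 0, 0.003, 0],
  [255, 0, 0, 0.003, 0],
  [255, 0, 0, 0.003, 0],
  [255, 0, 0, 0.003, 0],
  [255, 0, 0, 0.003, 0],
  [255, 0, 0, 0.003, 0],
])

```text
clock: 33.63
position: [0.6498, 0.0254, 0.2291]
tcp_rot: [-0.0, 0.821, -0.572, 0.0]
ft_force: [-3.0, -1.0, 4.2]
gripper_width: 0.0137
finger_force: 30.0
```

```bash
python3 -c "
from h import *
bf()"
```

```text
t 33.63 tcp bin x,y,z mm -106.7 2.16 229.1 Fx,Fy,Fz 3.14 -0.12 4.17 My -2.1 tilt -0.0001 w 0.0137
```

Rubber contact is clear: 5.8 N/mm slope, about 7 N on the lip. I'll follow the residual side pull by 0.6 mm, then open gradually.

Request:
drive_tool([
  [255, 0, 0.001, 0, 0],
  [255, 0, 0.002, 0, 0],
  [255, 0, 0.003, 0, 0],
  [255, 0, 0.003, 0, 0],
  [255, 0, 0.003, 0, 0],
  [255, 0, 0.003, 0, 0],
  [255, 0, 0.003, 0, 0],
  [255, 0, 0.003, 0, 0],
])

```text
clock: 34.3
position: [0.6495, 0.0253, 0.2291]
tcp_rot: [-0.0, 0.821, -0.572, 0.0]
ft_force: [-0.8, -0.3, 3.7]
gripper_width: 0.014
finger_force: 30.0
```

```bash
python3 -c "
from h import *
bf()"
```

```text
t 34.3 tcp bin x,y,z mm -106.44 2.15 229.13 Fx,Fy,Fz 0.86 0.0 3.66 My -0.867 tilt -0.0007 w 0.014
```

Request:
drive_tool([
  [214, 0, 0, 0, 0],
  [211, 0, 0, 0, 0],
  [208, 0, 0, 0, 0],
  [204, 0, 0, 0, 0],
  [200, 0, 0, 0, 0],
  [195, 0, 0, 0, 0],
  [185, 0, 0, 0, 0],
  [170, 0, 0, 0, 0],
])

```text
clock: 34.97
position: [0.649, 0.0252, 0.2287]
tcp_rot: [0.0, 0.821, -0.572, -0.0]
ft_force: [0.2, 0.2, 0.2]
gripper_width: 0.0258
finger_force: 0.0
```

```bash
python3 -c "
from h import *
bf()"
```

```text
t 34.97 tcp bin x,y,z mm -105.87 2.08 228.71 Fx,Fy,Fz -0.28 -0.07 0.17 My -0.122 tilt 0.0006 w 0.0258
```

Request:
drive_tool([
  [150, 0, 0, 0, 0],
  [120, 0, 0, 0, 0],
  [90, 0, 0, 0, 0],
  [60, 0, 0, 0, 0],
  [40, 0, 0, 0, 0],
  [40, 0, 0, 0, 0],
  [40, 0, 0, 0, 0],
  [40, 0, 0, 0, 0],
])

```text
clock: 35.63
position: [0.6492, 0.0252, 0.229]
tcp_rot: [-0.0, 0.82, -0.572, 0.0]
ft_force: [-0.5, 1.0, 0.2]
gripper_width: 0.0729
finger_force: 0.0
```

Request:
drive_tool([
  [40, 0, 0, -0.03, 0],
  [40, 0, 0, -0.08, 0],
  [40, 0, 0, -0.16, 0],
  [40, 0, 0, -0.26, 0],
  [40, 0, 0, -0.36, 0],
  [40, 0, 0, -0.46, 0],
  [40, 0, 0, -0.54, 0],
  [40, 0, 0, -0.6, 0],
])

```text
clock: 36.3
position: [0.6496, 0.0251, 0.3523]
tcp_rot: [-0.001, 0.821, -0.572, 0.001]
ft_force: [1.0, 0.6, -0.4]
gripper_width: 0.0742
finger_force: 0.0
```

```bash
python3 - <<'E'
from h import *
from scipy.optimize import least_squares
bf()
im,d=vision.get_image("wrist");P=wcloud(d).reshape(-1,3);P=P[d.ravel()>0]
b=np.array([.549,-.0097]);a=np.deg2rad(200.35);u=np.array([np.cos(a),np.sin(a)]);v=np.array([-u[1],u[0]])
x=(P[:,:2]-b)@u;y=(P[:,:2]-b)@v
m=(abs(x+.106)<.02)&(abs(y-.002)<.03)&(P[:,2]>.235);Q=np.c_[x,y,P[:,2]][m]
if len(Q)>5: print("grip top",len(Q),Q.mean(0).round(4),cv2.minAreaRect(Q[:,:2].astype(np.float32)*1000),np.percentile(Q[:,2],[50,95]))
m=(abs(np.hypot(x+.152,y-.002)-.0415)<.01)&(P[:,2]>.08)&(P[:,2]<.12);Q=np.c_[x,y,P[:,2]][m];print("can rim z",np.percentile(Q[:,2],[50,90,97]))
t=Q[Q[:,2]>np.percentile(Q[:,2],50)];A=np.c_[t[:,:2],np.ones(len(t))];print("rim plane",np.linalg.lstsq(A,t[:,2],rcond=None)[0])
Sc,_=vision.get_image("scene")
o=np.zeros((450,800,3),np.uint8);o[:384,:512]=im;o[:,520:800]=cv2.resize(Sc[110:260,250:343],(280,450),interpolation=cv2.INTER_CUBIC);cv2.imwrite("pics/c3.png",o)
E
```

```text
t 36.3 tcp bin x,y,z mm -106.44 2.38 352.32 Fx,Fy,Fz -1.13 -0.23 -0.38 My -0.087 tilt -0.0032 w 0.0742
grip top 14879 [-0.1064  0.0257  0.4328] ((-106.00541687011719, 9.20450496673584), (45.58262252807617, 39.99409103393555), 89.98892974853516) [0.44230935 0.45441799]
can rim z [0.09814962 0.10196797 0.10285274]
rim plane [0.03023759 0.00677253 0.10593223]
```

View pics/c3.png

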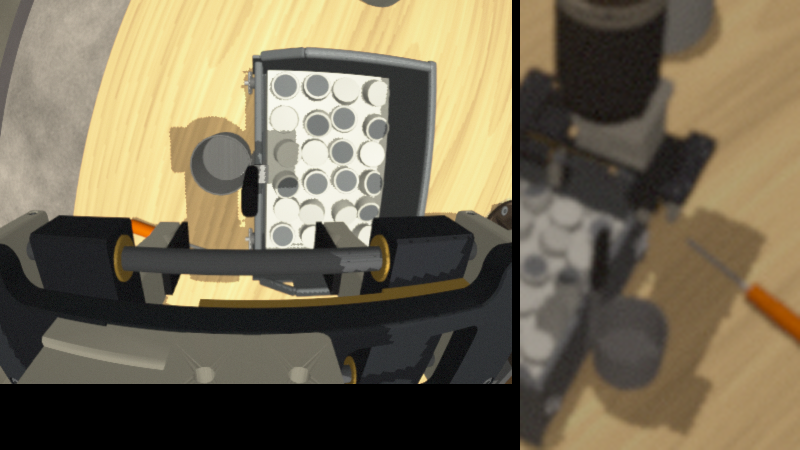

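The scoop hangs at the lip, with the grip at (251,190) and the can outside the bin at (220,162). I'll check its height, tilt and stillness while raising the hand further.

Request:
drive_tool([
  [40, 0, 0, -0.05, 0],
  [40, 0, 0, -0.12, 0],
  [40, 0, 0, -0.2, 0],
  [40, 0, 0, -0.26, 0],
  [40, 0, 0, -0.3, 0],
  [40, 0, 0, -0.3, 0],
  [40, 0, 0, -0.3, 0],
  [40, 0, 0, -0.3, 0],
])

```text
clock: 37.07
position: [0.6489, 0.0253, 0.4078]
tcp_rot: [0.001, 0.821, -0.572, -0.001]
ft_force: [-0.2, -0.2, -0.4]
gripper_width: 0.0737
finger_force: 0.0
```

```bash
python3 - <<'E'
from h import *
b=np.array([.549,-.0097]);a=np.deg2rad(200.35);u=np.array([np.cos(a),np.sin(a)]);v=np.array([-u[1],u[0]])
bf()
for i in range(2):
    im,d=vision.get_image("wrist");P=wcloud(d).reshape(-1,3);P=P[d.ravel()>0]
    x=(P[:,:2]-b)@u;y=(P[:,:2]-b)@v;B=np.c_[x,y,P[:,2]]
    Q=B[(abs(x+.106)<.02)&(abs(y-.002)<.03)&(abs(B[:,2]-.2615)<.007)]
    if len(Q)>5: print("grip top",len(Q),np.median(Q,0).round(4),cv2.minAreaRect(Q[:,:2].astype(np.float32)*1000))
    R=B[(np.hypot(x+.152,y-.002)<.05)&(np.hypot(x+.152,y-.002)>.036)&(abs(B[:,2]-.1015)<.004)]
    c=cv2.minEnclosingCircle(R[:,:2].astype(np.float32)*1000);print("rim",len(R),c)
    for s in(-1,1):
        k=R[s*(R[:,0]+.152)>.02];print(s,len(k),np.percentile(k[:,2],[50,90]) if len(k) else "")
    L=B[(abs(x+.1)<.006)&(abs(y)>.03)&(abs(y)<.1)&(abs(B[:,2]-.15)<.01)];print("lip z",np.percentile(L[:,2],[50,90,95]),np.median(L[:,0]))
E
```

```text
t 37.07 tcp bin x,y,z mm -105.82 1.95 407.8 Fx,Fy,Fz 0.22 0.08 -0.42 My -0.149 tilt 0.0016 w 0.0737
grip top 351 [-0.1083  0.0006  0.2611] ((-108.81629943847656, -0.11815547943115234), (13.173385620117188, 27.14219856262207), 0.03095247782766819)
rim 214 ((-147.9277801513672, -1.5275325775146484), 43.52716064453125)
-1 58 [0.09837116 0.09910307]
1 65 [0.09939903 0.10068107]
lip z [0.14759246 0.14863127 0.14884749] -0.09942454588333235
grip top 354 [-0.1088  0.0006  0.2612] ((-108.87496185302734, 0.06917667388916016), (13.168928146362305, 26.785741806030273), 0.09182610362768173)
rim 225 ((-147.31387329101562, -1.301557183265686), 44.2916145324707)
-1 68 [0.09843921 0.09938655]
1 67 [0.09970958 0.10104155]
lip z [0.14778229 0.14877009 0.14905973] -0.09947864414122325
```

```bash
python3 -c "
from h import *
print(order.hand_in())"
```

```text
the job is handed in; nothing more can be done
None
```

The smaller scoop now hangs by its clip at the middle of the bin's front lip, can outside the bin; two wrist images agreed it was still and upright to about 1°, nothing else was touched that I could see, and the job was handed in at about 37 s of the 67 s, with about 7 N of felt force at the rubber.

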